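Turn the misplaced screwdriver and close the box

TASK

One screwdriver was put back in the wooden box the wrong way round, so its handle lies on top of the grey insert and stands above the rim. Turn it round and lay it down in its lane with its handle in the handle pocket like the other two, leaving those two where they lie. Then put the loose wooden lid on the box so that it sits fully home, flat on the rim all round, and let go.

Things in the scene. Friction and masses are not known exactly. Their poses are not given: they have to be found in the camera images.
- tool_box: Open light-wood screwdriver box, fixed to the table: outside 160 mm (its x) by 196 mm (its y), walls 8 mm thick, inside 144 by 180 mm, rim 34 mm above the table, inner floor 6 mm. Origin: centre of its underside, z up. A screwdriver laid home in it has its handle towards +y, the handle resting on the floor and the blade in the groove.
- insert (a point): Centre of the box floor, axes as the box. A grey insert, 15 mm high (top 13 mm below the rim), makes three equal lanes along y, at x = -40, 0, +40 mm, open down to the floor. Each lane is a blade groove 10 mm wide from y = -66 to -2 mm, then a handle pocket 24 mm wide up to the end wall at y = +90 mm. From y = -90 to -66 mm there is bare floor.
- handle_trough (a point): Middle of the finger trough, a point on the box floor 47 mm from its centre towards +y: the trough, 42 mm long in y, crosses the box from wall to wall and all three handle pockets, open down to the floor, so that fingers can reach both sides of a handle (next lane 40 mm away, side wall 32 mm from the outer lanes).
- driver_handle (a point): Misplaced screwdriver, the longest, 170 mm: point at mid-handle, 9 mm above its underside; +y runs along the tool from blade to butt (butt at +38, handle's front end -35 mm). Ivory handle 14 mm across for the fingers (19 at most), 18 mm high. It starts reversed in a lane, handle on the insert, butt near the box's -y end. Home: point over the trough's middle +-5 mm, 9 mm above the floor.
- driver_tip (a point): Tip of that screwdriver's blade, 132 mm from the middle of its handle; the blade is 4.4 mm thick.
- blue_handle (a point): Middle of the handle (10 mm above its underside) of a screwdriver that lies home in another lane: 161 mm long, blue handle 20 mm thick with a metal swivel cap; +y along the tool towards the cap. Stays where it is.
- green_handle (a point): Middle of the handle (7 mm above its underside) of the smallest screwdriver, home in the remaining lane: 146 mm long, green handle 14 mm thick with a metal swivel cap; +y along the tool towards the cap. Stays where it is.
- lid_rest (a point): Loose light-wood lid, 160 (x) by 196 mm (y), 0.18 to 0.29 kg, flat on the table, right way up: panel 8 mm thick over a plug 6 mm deep, 138 by 174 mm (lowest 3 mm: 134 by 170), that drops inside the box walls with 3 mm to spare all round. Point: centre of the panel's underside, which rests on the rim. Home: over the box's origin, 34 mm above its underside, axes parallel, either way round.
- lid_handle (a point): Middle of the lid's steel bar handle: a round bar 12 mm thick along the lid's y, 90 mm long (74 mm straight), its centre line 26 mm above the panel's top, 34 mm above the point lid_rest; axes as the lid's.

How it is judged:
On the way:
1. the turned screwdriver lies home in its lane, handle in the handle pocket, let go (z of driver_handle in the frame of tool_box below 0.019 m and y of driver_handle in the frame of tool_box between 0.035 and 0.06 m and angle between the y axis of driver_handle and the y axis of tool_box, either way round below 0.08 rad and contact force between driver and the fingers below 0.2 N), for 0.2 s.
At the end, for the whole second after the job is handed in: The turned screwdriver lies in its lane, handle in the pocket (handle middle no more than 4 mm above its resting height, within about 12 mm along the lane, within 0.08 rad of it); the lid is level (0.025 rad), within 6 mm of centred and down on the rim to 2.5 mm; all at rest and released (z of driver_handle in the frame of tool_box below 0.019 m and y of driver_handle in the frame of tool_box between 0.035 and 0.06 m and angle between the y axis of driver_handle and the y axis of tool_box, either way round below 0.08 rad and z of lid_rest in the frame of tool_box between 0.0315 and 0.0365 m and x of lid_rest in the frame of tool_box between -0.006 and 0.006 m and y of lid_rest in the frame of tool_box between -0.006 and 0.006 m and angle between the z axis of lid_rest and the z axis of tool_box, either way round below 0.025 rad and linear speed of lid below 0.02 m/s); the robot touches nothing.
It fails at once if one of the other two screwdrivers is shifted more than 20 mm from where it lay (distance of any of blue_handle, green_handle from where it was at the start of the episode above 0.02 m).
It also fails if it takes over 64 s, if anything falls off the work surface, if the arm or the gripper's body presses on something with over 40 N, if the wrist force passes 120 N, or if a joint passes its speed limit or range.

ROBOT

A 7-joint arm with a two-finger parallel gripper is mounted at the origin on the work surface; the furniture and walls round the work are solid. World frame = base frame: x ahead of the robot, y to its left, z up, the work surface at z = 0. Lengths are in m, angles in rad, forces in N, time in s.
With the tool pointing down it reaches from about 0.4 to 0.875 m from the base axis. Payload 19.3 kg.
Tool frame: the origin (TCP) lies midway between the tips of the shut fingers; the grasp point (between the pads) lies 19 mm behind it (bot.grip_point_offset is the distance from the TCP to the grasp point, in m); z points along the fingers, y is the direction in which the jaws open and shut (so a half turn about z gives the same grasp; the last joint's range is limited). The gripper opens to 85 mm and grips with 20 to 120 N. Pads are 22 mm wide; open, the fingers measure 114 mm over their backs; the gripper's body (76 mm by 85 mm) begins 54 mm behind the grasp point. The pads swing forward as they close: fully open they stand 13 mm farther back than shut.
Start: joints at [1.141, 0.521, -0.036, 1.599, 0.021, 1.021, -0.113], TCP at [0.22, -0.585, 0.231] pointing down, gripper open.
Joint ranges: [-2.91, 2.91], [-0.3, 2.13], [-1.5, 1.42], [0.17, 2.43], [-1.26, 4.41], [0.16, 1.93], [-2.52, 2.52]. Speed limits (rad/s): [1.89, 1.89, 2.39, 2.39, 3.01, 3.01, 3.01].

INTERFACE

Orientations are given as [roll, pitch, yaw] about the fixed x, y, z axes, in that order (R = Rz(yaw) Ry(pitch) Rx(roll)).
In Python, from workcell import bot, viewer, workorder gives the robot as it stands.
- The arm moves only by the tool move_arm, never from a script. Its argument "plan" is a list of rows, each a list of 6 numbers: the shift along the tool's x, y, z scaled (see below), then the turn, a rotation vector about the tool's x, y, z scaled (see below). A call has 1 to 5 rows; each row shifts and turns the commanded pose from where the row before left it, along the tool's axes as they then stand; what a row does not reach is not made up. The controller multiplies each number of a shift by 0.025 m and each number of a turn by pi rad. A row lasts 1/10 s, in which the tool goes at most 50 mm and 8.59 degrees, less where a joint would pass 70% of its speed; a pose out of reach is approached as far as the arm can. A call with a number of a shift or a turn outside -1 to 1 is refused whole. A call with a gripper value outside its range is refused whole. "claw" is the closure, from -1 (fully open) to 1 (shut), so that 0 is half open, set as the call begins (left out, the last holds). The fingers move at their own pace and stop on an object; "force" is the grip in N (left out, the last holds). Time passes only in rows, so rows that do not move let the fingers close. It gives the time, the measured TCP pose, the force and the opening at its end, in the units of the state.
- bot.observe(): the state, without advancing time (a new reading comes with each control period).
- viewer.grab_frame(name): name is "scene" or "top" or "wrist"; returns the picture (480x640x3 uint8, red, green, blue); there is no depth.
- viewer.camera_info(name): a dict with "K" (3x3 intrinsics, pixels), "R" (3x3) and "t" (3): a world point X has camera coordinates R X + t. Camera axes: x right, y down, z forward; pixel columns grow to the right and rows downward; lengths in m; the calibration is good to about 2 mm. A picture is of the moment at which its call begins: read the wrist's pose just before it. camera_info takes no time and is no camera call; for the wrist camera it gives the pose at the moment of the call.
- workorder.job_done(): hands the job in, once; it reports no verdict.
The state is a dict: "clock": time; "qpos": joint angles; "qd": joint speeds; "joint_efforts": joint torques, N m; "position": TCP position; "tool_rot": TCP orientation; "force": force on the tool from outside, world axes, zero at the start; "moment": the same for the moment, N m; "grip_width": finger opening in m.
Only numpy, scipy, OpenCV 4.12 (cv2) and the standard library are available. Lean on these libraries where they do the work, as an engineer would, in place of code of your own. Each camera call takes 0.05 s, during which the arm holds its last target.

## Working session

There is one attempt and no reset: what is moved stays moved. The work goes in short steps, Python scripts to look and compute and a tool call to move; the robot and the scene stay as the last step left them, time stands still between calls to the robot, and variables do not carry over. Pictures are saved under pics/ and viewed, and the job is handed in when it is done.

Besides the shell and the picture viewer there is one more tool, called after ">>>" as a command line: name --pt "numbers of a row" for each row, then --argument value for the rest. move_arm: Moves the arm, as the interface text tells. Shifts and turns lie within -1 to 1; 1 stands for 0.025 m of shift or pi rad of turn. Its arguments: {"type":"object","properties":{"plan":{"type":"array","items":{"type":"array","items":{"type":"number"}}},"claw":{"type":"number"},"force":{"type":"number"}},"required":["plan"]}

```bash
mkdir -p pics; ls
python3 - <<'E'
from workcell import bot, viewer
import cv2
print(bot.observe())
for n in ["scene","top","wrist"]:
    i=viewer.camera_info(n); im=viewer.grab_frame(n); cv2.imwrite(f"pics/{n}0.png",im[:,:,::-1]); print(n,i)
E
```

```text
pics
{'clock': 0.0, 'qpos': array([ 1.14081268,  0.52203896, -0.0363546 ,  1.59996168,  0.02122429,
        1.02107765, -0.11279175]), 'qd': array([-0.00089853,  0.00104899,  0.00094996, -0.00058098,  0.00173008,
       -0.0011719 ,  0.00051406]), 'joint_efforts': array([ 1.83039472e-03, -9.27085948e+01,  1.98071949e+00, -3.69917214e+01,
        1.80617580e-02,  8.37511732e-03, -2.37152165e-05]), 'position': array([ 0.21991196, -0.58470164,  0.23072646]), 'tool_rot': array([-3.14049600e+00,  8.35653700e-05,  3.59817416e-01]), 'force': array([ 0.5064992 , -0.20664148, -0.21725873]), 'moment': array([-0.0071401 ,  0.09202541,  0.01656151]), 'grip_width': 0.08539984170844336}
scene {'K': array([[519.22510102,   0.        , 318.6614633 ],
       [  0.        , 519.22510102, 241.1688162 ],
       [  0.        ,   0.        ,   1.        ]]), 'R': array([[ 0.59040913, -0.80695981, -0.01526226],
       [-0.42194936, -0.29248737, -0.85814327],
       [ 0.68802311,  0.51309552, -0.51318338]]), 't': array([-0.40568114,  0.20609371,  0.62548103])}
top {'K': array([[604.93997162,   0.        , 321.99666806],
       [  0.        , 604.93997162, 244.41384945],
       [  0.        ,   0.        ,   1.        ]]), 'R': array([[-0.00723719, -0.99996426,  0.00437007],
       [-0.96932162,  0.00594155, -0.24572404],
       [ 0.24568929, -0.00601435, -0.96932997]]), 't': array([-0.17449281,  0.4944739 ,  0.85783861])}
wrist {'K': array([[351.86109716,   0.        , 315.65695235],
       [  0.        , 351.86109716, 245.33340636],
       [  0.        ,   0.        ,   1.        ]]), 'R': array([[ 0.35262019, -0.93576436, -0.00201614],
       [-0.89580169, -0.33818258,  0.28839535],
       [-0.27055191, -0.09988796, -0.9575093 ]]), 't': array([-0.6246034 , -0.03657724,  0.37969863])}
```

View pics/scene0.png

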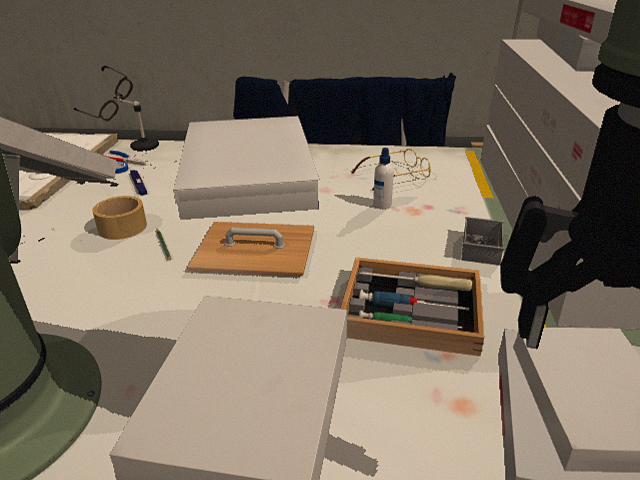

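View pics/top0.png

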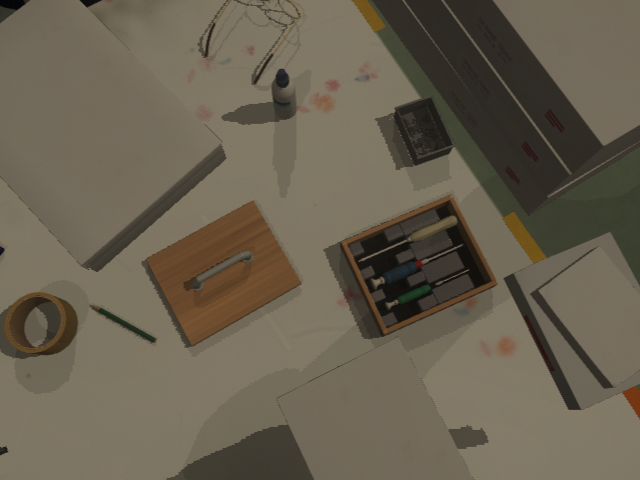

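View pics/wrist0.png

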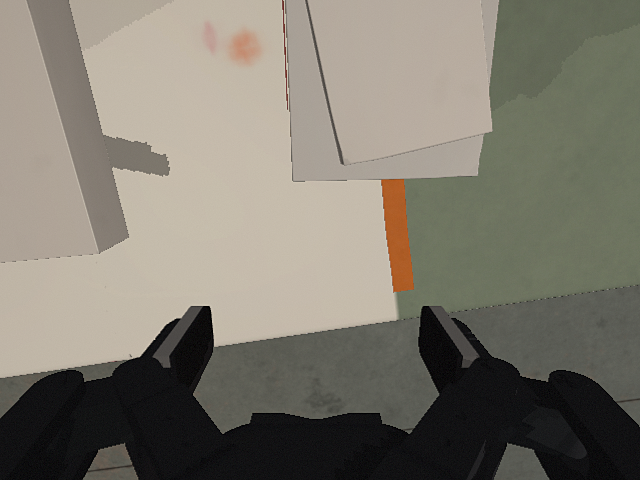

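The pictures show the box (top picture, about (418,265)) with the ivory driver reversed in the uppermost lane. The lid lies at about (223,272). I'll enlarge both.

Run:
```python
import cv2
im=cv2.imread("pics/top0.png")
c=im[185:345,325:505]; cv2.imwrite("pics/boxc.png",cv2.resize(cv2.convertScaleAbs(c,alpha=1.6),None,fx=4,fy=3.75*4/3.75,interpolation=cv2.INTER_CUBIC)[:600*2])
c=im[195:350,140:310]; cv2.imwrite("pics/lidc.png",cv2.resize(cv2.convertScaleAbs(c,alpha=1.6),None,fx=4,fy=4,interpolation=cv2.INTER_CUBIC))
```

```text
(no output)
```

View pics/boxc.png

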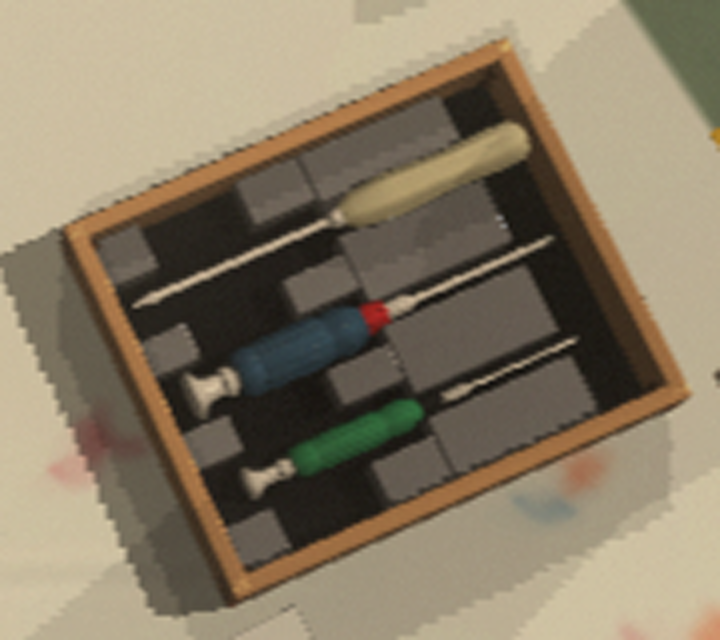

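View pics/lidc.png

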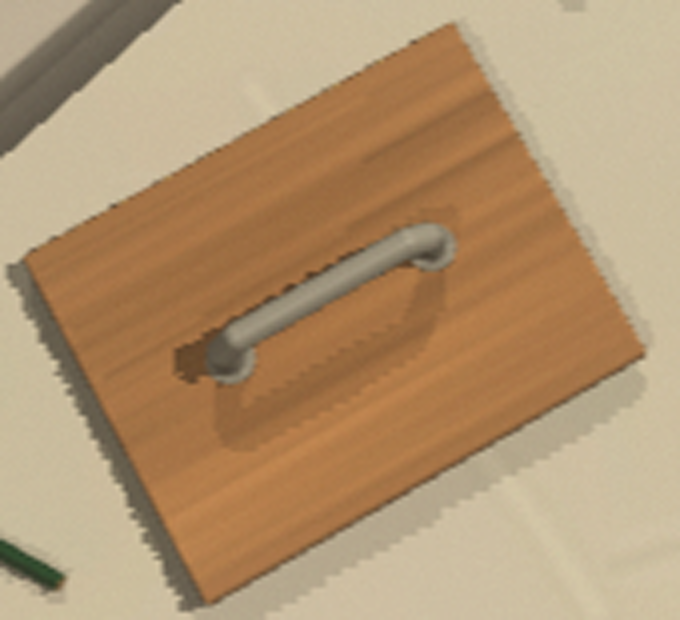

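Box rim corners in the crop: (508,42), (690,393), (235,603), (67,232). Lid top corners: (457,22), (645,352), (207,603), (25,258). I'll fit planar poses to these and cross-check them in the scene view.

```bash
cat > h.py <<'E'
import numpy as np, cv2
from scipy.optimize import least_squares
from workcell import bot, viewer
def proj(n,X,info=None):
    i=info or viewer.camera_info(n); c=np.atleast_2d(X)@i["R"].T+i["t"]; p=c@i["K"].T; return p[:,:2]/p[:,2:]
def back(n,uv,z,info=None):
    i=info or viewer.camera_info(n); uv=np.atleast_2d(uv).astype(float)
    d=np.c_[uv,np.ones(len(uv))]@np.linalg.inv(i["K"]).T@i["R"]; C=-i["R"].T@i["t"]
    return C+d*((z-C[2])/d[:,2])[:,None]
def T(p,L):
    c,s=np.cos(p[2]),np.sin(p[2]); L=np.atleast_2d(L)
    return np.c_[p[0]+c*L[:,0]-s*L[:,1],p[1]+s*L[:,0]+c*L[:,1],L[:,2]]
def fit(obs,p0): # obs list (cam,local pts,uv)
    f=lambda p:np.concatenate([(proj(n,T(p,L))-uv).ravel() for n,L,uv in obs])
    r=least_squares(f,p0); return r.x,f(r.x).reshape(-1,2)
E
python3 - <<'E'
from h import *
cr=lambda a,o:(np.array(a)+.5)/4-.5+np.array(o)
bx=cr([(508,42),(690,393),(235,603),(67,232)],(325,185))
# upper right = +x,-y ; lower right -x,-y ; bottom -x,+y ; left +x,+y
def rect(z): return np.array([(80,-98,z),(-80,-98,z),(-80,98,z),(80,98,z)])/1000
pb,rb=fit([("top",rect(34),bx)],[0.55,-.2,0.4]); print("box",pb,rb)
ld=cr([(457,22),(645,352),(207,603),(25,258)],(140,195))
pl,rl=fit([("top",rect(14),ld)],[0.55,.1,0.4]); print("lid",pl,rl)
im=cv2.imread("pics/scene0.png")
k=3; c=cv2.resize(im[200:360,180:500],None,fx=2.5,fy=2.5,interpolation=cv2.INTER_CUBIC)
for p,z in((pb,34),(pl,14)):
    q=proj("scene",T(p,rect(z))); print(q)
    cv2.polylines(c,[np.int32((q-[180,200]+.5)*2.5-.5)],True,(0,255,0),1)
cv2.imwrite("pics/sc1.png",c)
# driver ends
E
```

```text
box [ 0.46991903 -0.32815069  0.4103468 ] [[-0.24177311 -1.01298001]
 [ 1.19435986  1.12233727]
 [ 0.3240926   0.35214835]
 [-1.31170571 -0.64501241]]
lid [ 0.46360649 -0.02142984  0.5201181 ] [[-0.44124799 -0.57817858]
 [ 1.20148672  0.38366569]
 [-0.12217413  0.81202106]
 [-0.65383903 -0.77085299]]
[[478.28643406 269.42583531]
 [482.87755395 336.8122536 ]
 [335.27742346 317.46584424]
 [354.13623755 256.17530714]]
[[314.12419611 224.35777434]
 [302.49195647 271.76731317]
 [186.39812514 265.88375198]
 [213.55068601 220.2282682 ]]
```

View pics/sc1.png

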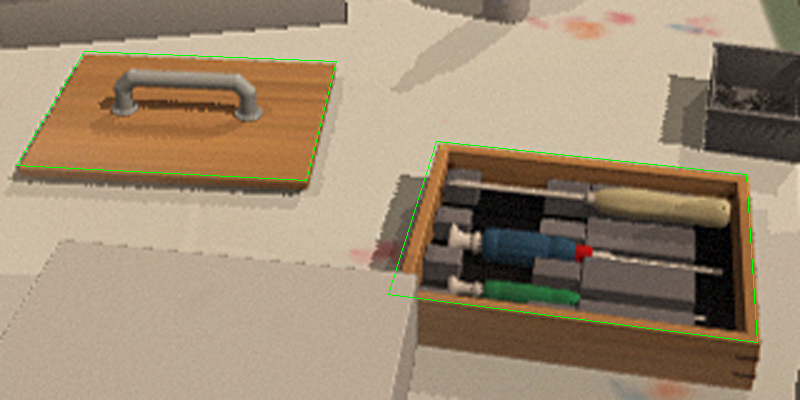

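```bash
cat >> h.py <<'E'
from scipy.spatial.transform import Rotation as Ro
def to(pos,yaw,st=None):
    """print shift in tool axes (units of 0.025) then turn about tool z (units of pi) to target, tool down"""
    s=st or bot.observe(); R=Ro.from_euler("xyz",s["tool_rot"]); Rt=Ro.from_euler("xyz",[np.pi,0,yaw])
    d=R.inv().apply(np.array(pos)-s["position"])/0.025; w=(R.inv()*Rt).as_rotvec()/np.pi
    print("shift units",d.round(3),"rows",np.abs(d).max().round(1),"turn",w.round(4)); return d,w
E
python3 - <<'E'
from h import *
pb=[0.46991903,-0.32815069,0.4103468]
cr=lambda a,o:(np.array(a)+.5)/4-.5+np.array(o)
q=cr([(528,140),(135,303),(340,215)],(325,185)); X=back("top",q,.030)
c,s=np.cos(pb[2]),np.sin(pb[2]);d=X[:,:2]-pb[:2]
print("driver butt,tip,front in box frame",np.c_[d[:,0]*c+d[:,1]*s,-d[:,0]*s+d[:,1]*c]*1000)
i=viewer.camera_info("wrist"); st=bot.observe(); R=Ro.from_euler("xyz",st["tool_rot"]).as_matrix()
C=-i["R"].T@i["t"]; print("cam in tool",R.T@(C-st["position"]),"axis",R.T@i["R"][2])
print("handle world",T(pb,[.04,-.045,.03]))
to([.504,-.353,.231],pb[2]-np.pi/2)
E
```

```text
driver butt,tip,front in box frame [[ 39.25326699 -87.60947971]
 [ 42.19600131  83.49392579]
 [ 41.76732231  -5.52833991]]
cam in tool [ 0.07484019  0.00046751 -0.14204629] axis [-2.88343187e-01 -8.63394051e-04  9.57526742e-01]
handle world [[ 0.52455006 -0.35345781  0.03      ]]
shift units [ 1.3898e+01 -4.6760e+00 -1.0000e-03] rows 13.9 turn [-2.000e-04  2.000e-04  4.839e-01]
```

Run:
```python
from h import *
def tri(a,ua,b,ub):
    A=viewer.camera_info(a);B=viewer.camera_info(b)
    P=lambda i:i["K"]@np.c_[i["R"],i["t"]]
    X=cv2.triangulatePoints(P(A),P(B),np.float64(ua),np.float64(ub)); return (X[:3]/X[3]).ravel()
print(tri("top",(617,385),"wrist",(343,163)), tri("top",(575,409),"wrist",(293,180)))
print("near box",tri("top",(400,342),"scene",(348,308)),tri("top",(279,402),"scene",(206,297)))
```

```text
[ 0.28136076 -0.58414769  0.09676701] [ 0.24804903 -0.55081936  0.02742256]
near box [ 0.34706172 -0.29258943  0.06635357] [ 0.26311501 -0.11583018  0.06025737]
```

>>> move_arm --pt "1 -0.33 0 0 0 0" --pt "1 -0.33 0 0 0 0" --pt "1 -0.33 0 0 0 0" --pt "1 -0.33 0 0 0 0" --pt "1 -0.33 0 0 0 0" --claw -1

```text
clock: 0.65
position: [0.3232, -0.5015, 0.2311]
tool_rot: [-3.141, 0.0, 0.36]
force: [1.3, -0.8, 0.3]
grip_width: 0.0857
```

>>> move_arm --pt "1 -0.33 0 0 0 0" --pt "1 -0.33 0 0 0 0" --pt "1 -0.33 0 0 0 0" --pt "1 -0.33 0 0 0 0" --pt "1 -0.33 0 0 0 0"

```text
clock: 1.15
position: [0.4257, -0.4189, 0.2311]
tool_rot: [-3.141, 0.0, 0.36]
force: [-0.7, 0.1, 0.8]
grip_width: 0.0857
```

>>> move_arm --pt "1 -0.33 0 0 0 0.047" --pt "0.5 0 0 0 0 0.047" --pt "0 0 0 0 0 0.047" --pt "0 0 0 0 0 0.047" --pt "0 0 0 0 0 0.047"

```text
clock: 1.65
position: [0.4577, -0.4004, 0.2311]
tool_rot: [-3.141, 0.0, -0.384]
force: [0.1, 0.4, 0.6]
grip_width: 0.0852
```

>>> move_arm --pt "0 0 0 0 0 0.047" --pt "0 0 0 0 0 0.047" --pt "0 0 0 0 0 0.047" --pt "0 0 0 0 0 0.047" --pt "0 0 0 0 0 0.047"

```text
clock: 2.15
position: [0.4576, -0.4005, 0.2311]
tool_rot: [3.141, 0.0, -1.123]
force: [0.2, 0.6, -0.1]
grip_width: 0.0854
```

Now a wrist view from close over the box; I'm also checking q7.

Run:
```python
from h import *
s=bot.observe(); print(s["qpos"].round(2))
i=viewer.camera_info("wrist"); im=viewer.grab_frame("wrist"); cv2.imwrite("pics/w1.png",cv2.convertScaleAbs(im[:,:,::-1],alpha=1.5))
np.savez("w1.npz",**i)
pb=[0.46991903,-0.32815069,0.4103468]
print(proj("wrist",T(pb,np.array([(80,-98,34),(-80,-98,34),(-80,98,34),(80,98,34)])/1000),i))
```

```text
[ 0.44  0.51  0.27  1.66 -0.16  1.   -1.93]
[[192.0956919  175.10412192]
 [360.22849816 181.59854338]
 [347.08125032 358.80780488]
 [203.28229085 354.07299339]]
```

View pics/w1.png

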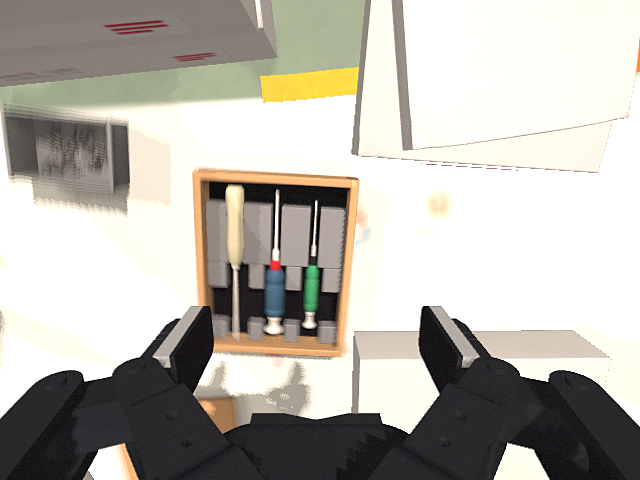

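Run:
```python
import cv2
im=cv2.imread("pics/w1.png")
cv2.imwrite("pics/w1c.png",cv2.resize(im[160:365,180:370],None,fx=2.9,fy=2.9,interpolation=cv2.INTER_CUBIC))
```

```text
(no output)
```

View pics/w1c.png

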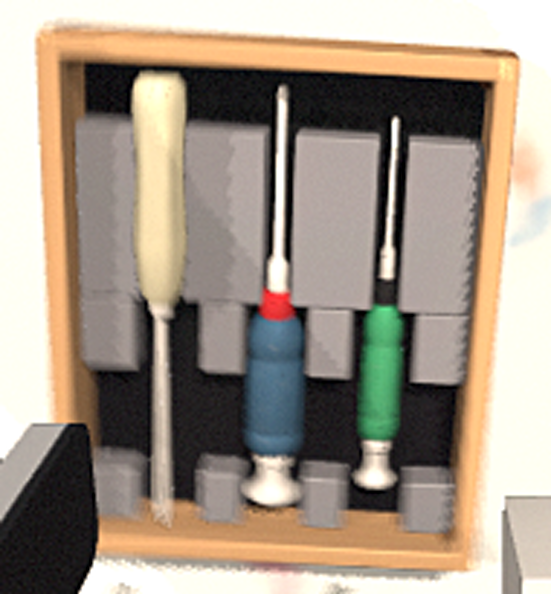

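Run:
```python
from h import *
i=dict(np.load("w1.npz"))
cw=lambda a:(np.array(a)+.5)/2.9-.5+np.array((180,160))
cr=lambda a,o:(np.array(a)+.5)/4-.5+np.array(o)
rect=np.array([(80,-98,34),(-80,-98,34),(-80,98,34),(80,98,34)])/1000
uw=cw([(37,28),(517,57),(470,570),(71,552)])
ut=cr([(508,42),(690,393),(235,603),(67,232)],(325,185))
def f(p,a,b): 
    return np.concatenate([(proj("wrist",T(p,rect),i)-uw).ravel()*a,(proj("top",T(p,rect))-ut).ravel()*b])
for a,b in((1,0),(0,1),(1,1)):
    r=least_squares(f,[.47,-.33,.41],args=(a,b)); print(r.x, f(r.x,1,1).reshape(-1,2).round(1).tolist())
pb=r.x
X=back("wrist",cw([(160,70),(161,315),(163,525),(133,185),(189,185)]),.030,i)
c,s=np.cos(pb[2]),np.sin(pb[2]);d=X[:,:2]-pb[:2]
print(np.c_[d[:,0]*c+d[:,1]*s,-d[:,0]*s+d[:,1]*c]*1000)
```

```text
[ 0.4729717  -0.33088442  0.39861154] [[-1.2, 0.8], [1.9, -0.7], [2.9, 0.3], [-3.7, 0.3], [2.2, -2.4], [2.6, 0.1], [1.2, -2.1], [0.6, -3.4]]
[ 0.46991903 -0.32815069  0.41034678] [[-0.3, 5.8], [2.3, 2.3], [5.3, 2.6], [-0.9, 4.1], [-0.2, -1.0], [1.2, 1.1], [0.3, 0.4], [-1.3, -0.6]]
[ 0.47207758 -0.33004113  0.4024418 ] [[-1.0, 2.3], [2.0, 0.2], [3.7, 1.0], [-2.8, 1.5], [1.4, -2.0], [2.2, 0.4], [0.9, -1.4], [0.0, -2.6]]
[[ 40.03211993 -87.90384807]
 [ 41.4448224   -0.62062527]
 [ 42.39674168  85.16504149]
 [ 50.13182769 -48.04765684]
 [ 30.84280782 -48.93682864]]
```

Run:
```python
from h import *
pb=[.4715,-.3295,.405]
g=T(pb,[.041,-.049,.03])[0]; print(g)
to([g[0],g[1],.11],.395-np.pi/2)
```

```text
[ 0.52849012 -0.35838125  0.03      ]
shift units [-0.317 -3.277  4.843] rows 4.8 turn [0.     0.0001 0.0138]
```

>>> move_arm --pt "-0.06 -0.66 1 0 0 0.014" --pt "-0.06 -0.66 1 0 0 0" --pt "-0.06 -0.66 1 0 0 0" --pt "-0.06 -0.66 1 0 0 0" --pt "-0.06 -0.66 0.85 0 0 0" --claw 0.25 --force 50

```text
clock: 2.7
position: [0.5303, -0.3596, 0.1085]
tool_rot: [3.141, 0.001, -1.158]
force: [0.4, -0.6, 0.6]
grip_width: 0.032
```

>>> move_arm --pt "0 0 0 0 0 0"

```text
clock: 2.8
position: [0.5307, -0.3575, 0.1068]
tool_rot: [3.14, 0.004, -1.155]
force: [-0.8, 0.9, -0.2]
grip_width: 0.0322
```

Run:
```python
from h import *
s=bot.observe(); print(s["position"],s["tool_rot"],s["grip_width"])
i=viewer.camera_info("wrist"); im=viewer.grab_frame("wrist"); cv2.imwrite("pics/w2.png",cv2.convertScaleAbs(im[:,:,::-1],alpha=1.5))
R=Ro.from_euler("xyz",s["tool_rot"])
for z in (0,.085): print(proj("wrist",s["position"]+R.apply([0,0,z]),i))
```

```text
[ 0.53065677 -0.35746526  0.10684477] [ 3.14001854  0.00408449 -1.15498594] 0.032229480078976816
[[318.78999229 311.73758249]]
[[317.71790589 252.88143899]]
```

View pics/w2.png

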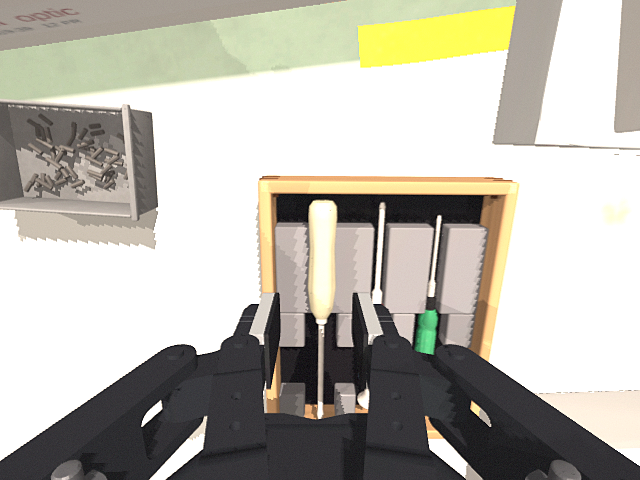

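>>> move_arm --pt "0 0.06 0.8 0 0 0" --pt "0 0 0.8 0 0 0" --pt "0 0 0.7 0 0 0" --pt "0 0 0.4 0 0 0" --pt "0 0 0 0 0 0" --claw 0.38

```text
clock: 3.35
position: [0.5279, -0.3611, 0.0422]
tool_rot: [3.141, 0.001, -1.161]
force: [-0.3, 0.6, 0.8]
grip_width: 0.0263
```

>>> move_arm --pt "0 0 0 0 0 0"

```text
clock: 3.45
position: [0.5287, -0.3614, 0.0435]
tool_rot: [-3.141, -0.001, -1.161]
force: [-1.2, -0.1, 0.5]
grip_width: 0.0269
```

Run:
```python
from h import *
s=bot.observe(); print(s["position"],s["tool_rot"],s["grip_width"],s["force"])
i=viewer.camera_info("wrist"); im=viewer.grab_frame("wrist"); cv2.imwrite("pics/w3.png",cv2.convertScaleAbs(im[:,:,::-1],alpha=1.5))
im=viewer.grab_frame("scene"); cv2.imwrite("pics/s3.png",cv2.resize(im[200:360,300:540,::-1],None,fx=3,fy=3))
```

```text
[ 0.52872007 -0.36142275  0.04352839] [-3.14116907e+00 -8.58537188e-04 -1.16072415e+00] 0.026917869583431307 [-1.16973655 -0.0959977   0.4573249 ]
```

View pics/w3.png

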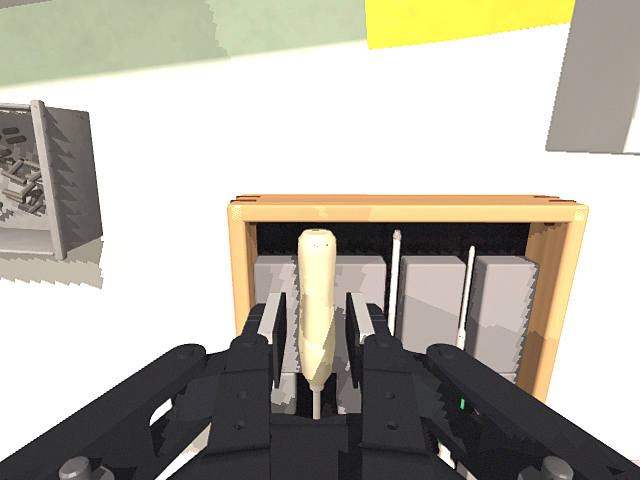

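View pics/s3.png

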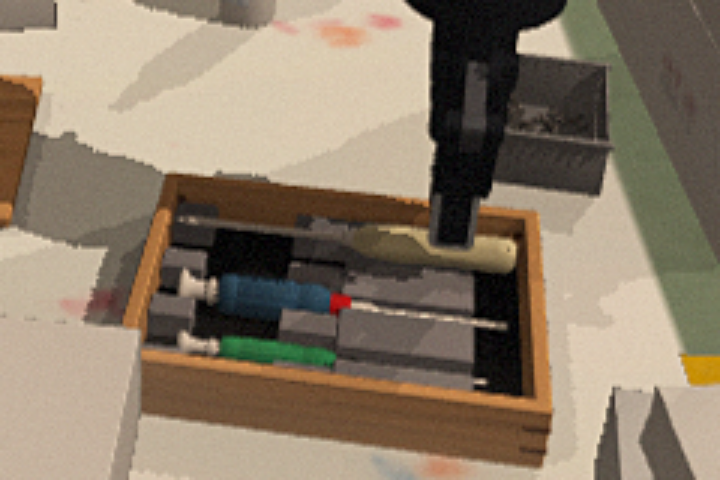

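>>> move_arm --pt "-0.08 0.02 0.36 0 0 0" --pt "0 0 0.34 0 0 0" --pt "0 0 0 0 0 0"

```text
clock: 3.85
position: [0.5267, -0.3586, 0.0236]
tool_rot: [3.141, 0.002, -1.161]
force: [-0.2, 0.3, 0.0]
grip_width: 0.0268
```

>>> move_arm --pt "0 0 0 0 0 0" --pt "0 0 0 0 0 0"

```text
clock: 4.05
position: [0.5274, -0.3592, 0.0251]
tool_rot: [-3.142, -0.0, -1.161]
force: [0.3, -0.2, 0.1]
grip_width: 0.0262
```

Close.

>>> move_arm --pt "0 0 0 0 0 0" --pt "0 0 0 0 0 0" --pt "0 0 0 0 0 0" --pt "0 0 0 0 0 0" --claw 1 --force 60

```text
clock: 4.45
position: [0.5276, -0.3593, 0.0255]
tool_rot: [-3.141, -0.001, -1.161]
force: [-0.1, 0.9, 5.6]
grip_width: 0.0128
```

>>> move_arm --pt "0 0 -0.3 0 0 0" --pt "0 0 -0.5 0 0 0" --pt "0 0 -0.8 0 0 0" --pt "0 0 -0.8 0 0 0" --pt "0 0 -0.8 0 0 0"

```text
clock: 4.95
position: [0.5274, -0.3592, 0.1069]
tool_rot: [-3.141, -0.001, -1.161]
force: [-0.5, -0.6, -0.7]
grip_width: 0.013
```

Run:
```python
from h import *
s=bot.observe(); print(s["position"],s["tool_rot"],s["grip_width"],s["force"])
im=viewer.grab_frame("scene"); cv2.imwrite("pics/s4.png",cv2.resize(im[160:360,300:540,::-1],None,fx=3,fy=3))
im=viewer.grab_frame("wrist"); cv2.imwrite("pics/w4.png",cv2.convertScaleAbs(im[:,:,::-1],alpha=1.5))
```

```text
[ 0.52743334 -0.35924417  0.10687952] [-3.14120432e+00 -5.03270925e-04 -1.16083815e+00] 0.012971384057251295 [-0.46025547 -0.61484751 -0.69068175]
```

View pics/s4.png

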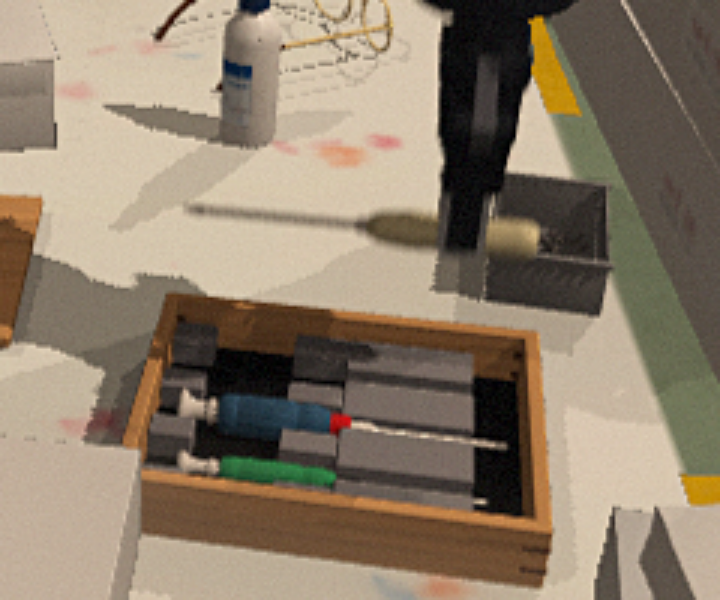

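View pics/w4.png

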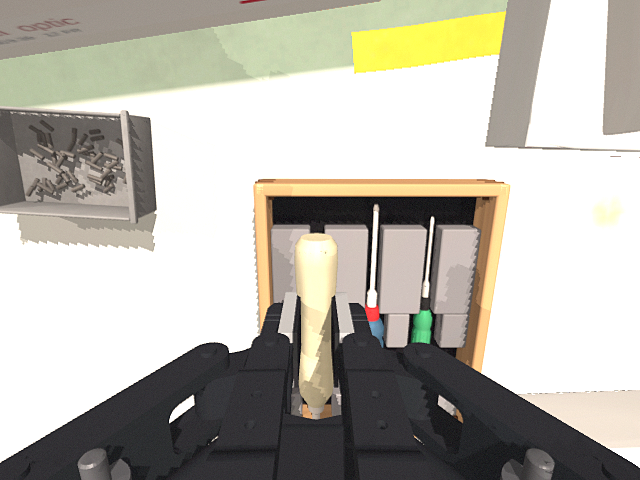

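>>> move_arm --pt "0 0 -1 0 0 0" --pt "0 0 -1 0 0 0" --pt "0 0 -0.8 0 0 -0.0454" --pt "0 0 -0.5 0 0 -0.0454" --pt "0 0 0 0 0 -0.0454"

```text
clock: 5.55
position: [0.5279, -0.3596, 0.1897]
tool_rot: [-3.141, -0.003, -0.727]
force: [-0.5, 0.3, -1.5]
grip_width: 0.0129
```

>>> move_arm --pt "0 0 0 0 0 -0.0454" --pt "0 0 0 0 0 -0.0454" --pt "0 0 0 0 0 -0.0454" --pt "0 0 0 0 0 -0.0454" --pt "0 0 0 0 0 -0.0454"

```text
clock: 6.05
position: [0.5272, -0.3591, 0.1877]
tool_rot: [3.142, 0.0, -0.014]
force: [-0.3, -0.7, -0.8]
grip_width: 0.0129
```

>>> move_arm --pt "0 0 0 0 0 -0.0454" --pt "0 0 0 0 0 -0.0454" --pt "0 0 0 0 0 -0.0454" --pt "0 0 0 0 0 -0.0454" --pt "0 0 0 0 0 -0.0454"

```text
clock: 6.55
position: [0.5271, -0.3592, 0.1877]
tool_rot: [-3.142, 0.0, 0.699]
force: [-0.5, -0.1, -0.8]
grip_width: 0.0127
```

>>> move_arm --pt "0 0 0 0 0 -0.0454" --pt "0 0 0 0 0 -0.0454" --pt "0 0 0 0 0 -0.0454" --pt "0 0 0 0 0 -0.0454" --pt "0 0 0 0 0 -0.0454"

```text
clock: 7.05
position: [0.5271, -0.3592, 0.1877]
tool_rot: [-3.141, 0.0, 1.412]
force: [0.0, 0.3, -0.4]
grip_width: 0.0123
```

>>> move_arm --pt "0 0 0 0 0 -0.0454" --pt "0 0 0 0 0 -0.0454" --pt "0 0 0 0 0 -0.0454" --pt "0 0 0 0 0 -0.0454" --pt "0 0 0 0 0 0"

```text
clock: 7.55
position: [0.527, -0.3593, 0.1875]
tool_rot: [-3.141, -0.0, 1.979]
force: [0.1, 0.6, -0.9]
grip_width: 0.0129
```

Run:
```python
from h import *
s=bot.observe(); print(s["qpos"].round(2))
pb=[.4715,-.3295,.405]; g=T(pb,[.04,.047,.03])[0]
to([g[0],g[1],.10],pb[2]+np.pi/2)
```

```text
[ 0.85  0.63 -0.53  1.59  0.36  1.02  0.62]
shift units [3.852 0.043 3.502] rows 3.9 turn [-0.0001 -0.0001  0.0011]
```

>>> move_arm --pt "0.9 0.01 0.3 0 0 0" --pt "1 0.01 0.8 0 0 0" --pt "1 0.01 0.8 0 0 0" --pt "0.95 0.01 0.8 0 0 0" --pt "0 0 0.4 0 0 0"

```text
clock: 8.05
position: [0.4889, -0.2676, 0.109]
tool_rot: [-3.14, -0.002, 1.975]
force: [-0.2, -1.2, -0.7]
grip_width: 0.0124
```

>>> move_arm --pt "0 0 0 0 0 0" --pt "0 0 0 0 0 0" --pt "0 0 0 0 0 0"

```text
clock: 8.35
position: [0.4907, -0.2711, 0.1107]
tool_rot: [3.141, 0.001, 1.975]
force: [0.6, -0.4, -0.0]
grip_width: 0.0128
```

Run:
```python
from h import *
s=bot.observe(); print(s["position"],s["tool_rot"],s["grip_width"],s["force"])
i=viewer.camera_info("wrist"); np.savez("w5.npz",**i)
im=viewer.grab_frame("wrist"); cv2.imwrite("pics/w5.png",cv2.convertScaleAbs(im[:,:,::-1],alpha=1.5))
im=viewer.grab_frame("top"); cv2.imwrite("pics/t5.png",im[:,:,::-1]); cv2.imwrite("pics/t5c.png",cv2.convertScaleAbs(cv2.resize(im[185:345,325:505,::-1],None,fx=3.7,fy=3.7,interpolation=cv2.INTER_CUBIC),alpha=1.5))
```

```text
[ 0.49074613 -0.27114674  0.11072854] [3.14097553e+00 9.66122447e-04 1.97505420e+00] 0.01277622615900561 [ 0.57689963 -0.41165976 -0.01713008]
```

View pics/w5.png

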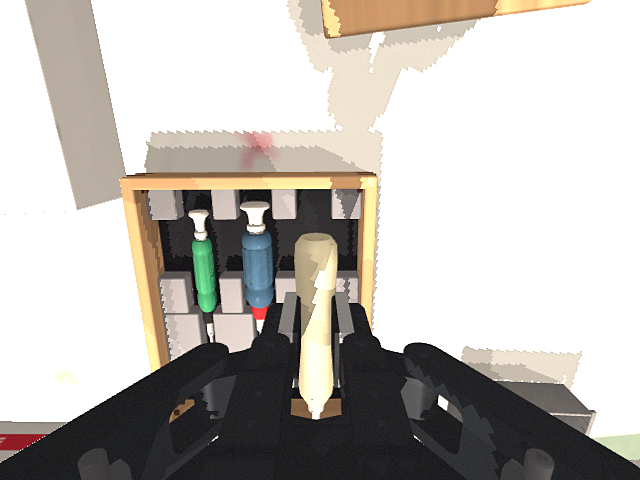

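View pics/t5c.png

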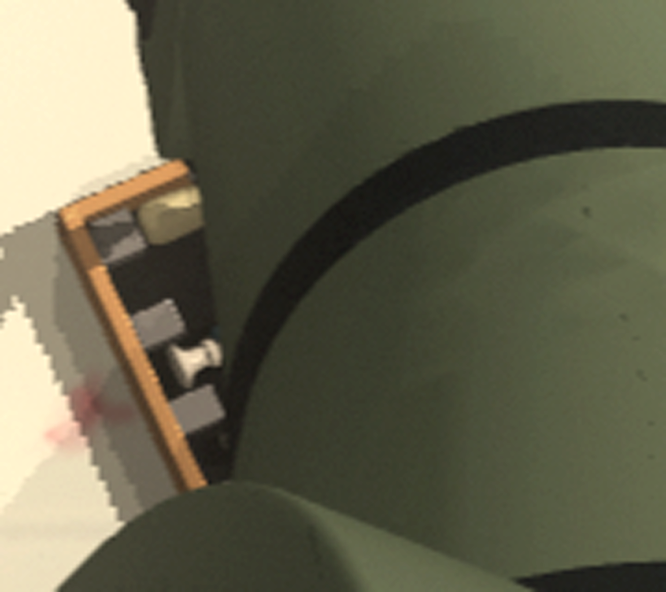

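Run:
```python
import cv2
im=cv2.imread("pics/w5.png")
cv2.imwrite("pics/w5c.png",cv2.resize(im[165:365,115:385],None,fx=2.9,fy=2.9,interpolation=cv2.INTER_CUBIC))
cv2.imwrite("pics/w5d.png",cv2.resize(im[160:420,255:385],None,fx=2.3,fy=2.3,interpolation=cv2.INTER_CUBIC))
```

```text
(no output)
```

View pics/w5c.png

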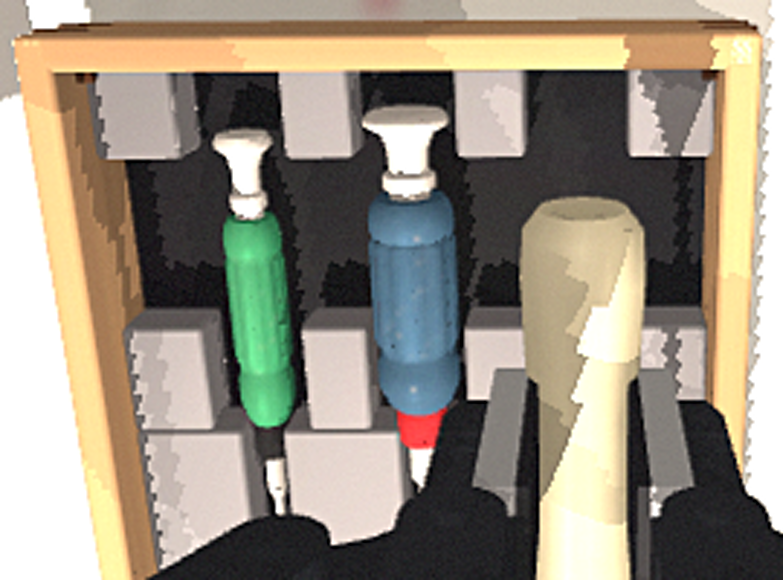

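View pics/w5d.png

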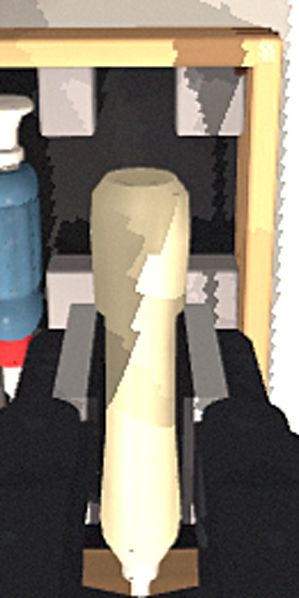

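Run:
```python
from h import *
i=dict(np.load("w5.npz")); p=np.array([0.49074613,-0.27114674,0.11072854]); R=Ro.from_euler("xyz",[3.14097553,9.66122447e-04,1.97505420])
cw=lambda a:(np.array(a)+.5)/2.9-.5+np.array((115,165))
tf=lambda X:R.inv().apply(X-p)*1000
print("lane pts tool",tf(back("wrist",cw([(576,157),(406,157),(235,157),(580,370),(418,370),(256,370)]),.021,i)))
print("driver tool",tf(back("wrist",[(316,243),(315.7,330),(315.6,400)],.115,i)))
```

```text
lane pts tool [[ 21.98009032  -0.13824641  89.70727818]
 [ 21.96398779 -39.55652554  89.68296778]
 [ 21.94779359 -79.19920276  89.65851899]
 [-31.75824833   0.77446908  89.75975928]
 [-31.76946951 -39.24731373  89.73507173]
 [-31.78068856 -79.26145932  89.71038889]]
driver tool [[ 32.54570554   1.59180773  -4.30192362]
 [ -7.41209552   1.49199882  -4.26338106]
 [-44.53725607   1.46586698  -4.22752972]]
```

>>> move_arm --pt "0.04 -0.06 0.6 0 0 -0.004" --pt "0 0 0.8 0 0 0" --pt "0 0 0.8 0 0 0" --pt "0 0 0.5 0 0 0" --pt "0 0 0.2 0 0 0"

```text
clock: 8.95
position: [0.4879, -0.2697, 0.0361]
tool_rot: [-3.141, -0.001, 1.99]
force: [0.9, 0.5, 0.0]
grip_width: 0.0127
```

>>> move_arm --pt "0 0 0 0 0 0" --pt "0 0 0 0 0 0" --pt "0 0 0 0 0 0"

```text
clock: 9.25
position: [0.4889, -0.2702, 0.0382]
tool_rot: [3.141, 0.001, 1.99]
force: [0.2, 0.5, -1.0]
grip_width: 0.0124
```

Run:
```python
from h import *
s=bot.observe(); print(s["position"],s["tool_rot"],s["grip_width"],s["force"])
i=viewer.camera_info("wrist"); np.savez("w6.npz",**i)
im=viewer.grab_frame("wrist"); cv2.imwrite("pics/w6.png",cv2.convertScaleAbs(im[:,:,::-1],alpha=1.5))
im=viewer.grab_frame("scene"); cv2.imwrite("pics/s6.png",cv2.resize(im[220:360,320:500,::-1],None,fx=4,fy=4,interpolation=cv2.INTER_CUBIC))
```

```text
[ 0.48885333 -0.27023884  0.03824773] [3.14093219e+00 8.33887090e-04 1.98953280e+00] 0.012408825235779871 [ 0.17341558  0.52128223 -0.95416806]
```

View pics/w6.png

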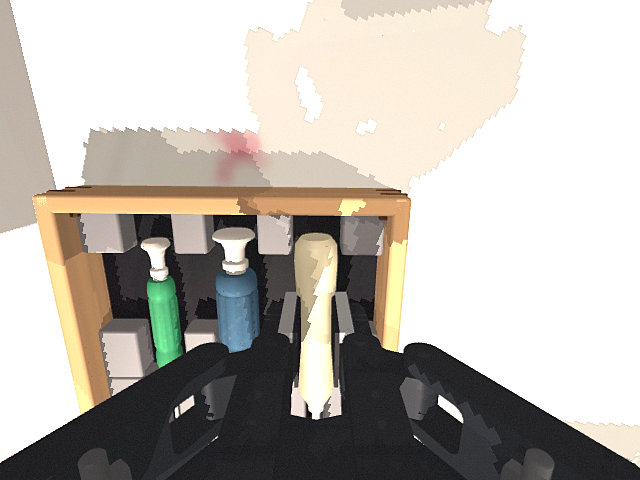

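View pics/s6.png

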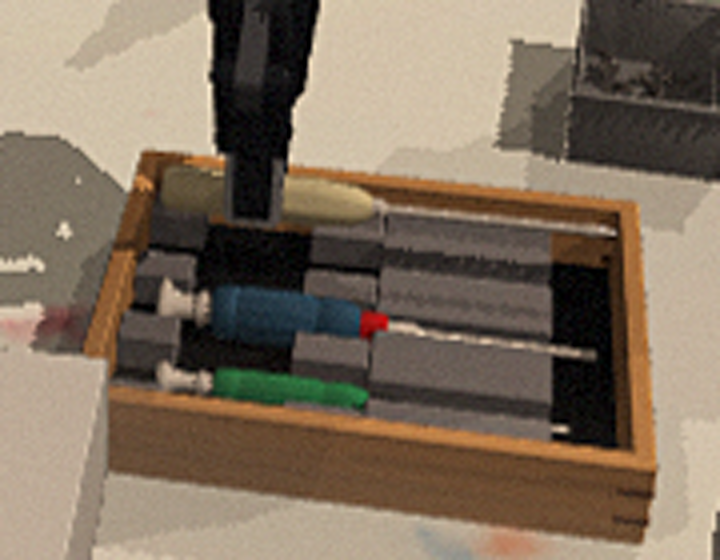

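Run:
```python
import cv2
im=cv2.imread("pics/w6.png")
cv2.imwrite("pics/w6c.png",cv2.resize(im[185:425,160:420],None,fx=2.5,fy=2.5,interpolation=cv2.INTER_CUBIC))
```

```text
(no output)
```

View pics/w6c.png

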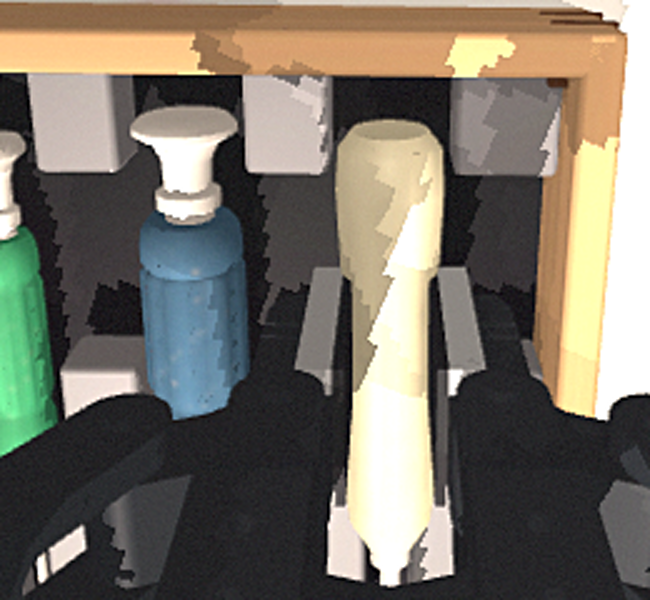

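>>> move_arm --pt "0 -0.01 0.2 0 0 0" --pt "0 0 0.2 0 0 0" --pt "0 0 0.2 0 0 0" --pt "0 0 0 0 0 0"

```text
clock: 9.75
position: [0.4879, -0.2699, 0.0217]
tool_rot: [-3.141, -0.001, 1.99]
force: [0.6, 0.1, 0.0]
grip_width: 0.0125
```

>>> move_arm --pt "0 0 0.16 0 0 0" --pt "0 0 0.12 0 0 0" --pt "0 0 0 0 0 0"

```text
clock: 10.05
position: [0.4881, -0.27, 0.0151]
tool_rot: [-3.141, -0.0, 1.99]
force: [-1.0, -0.4, -0.4]
grip_width: 0.0127
```

Run:
```python
from h import *
s=bot.observe(); print(s["position"],s["tool_rot"],s["grip_width"],s["force"])
im=viewer.grab_frame("wrist"); cv2.imwrite("pics/w7.png",cv2.resize(cv2.convertScaleAbs(im[185:425,160:420,::-1],alpha=1.5),None,fx=2.5,fy=2.5))
im=viewer.grab_frame("scene"); cv2.imwrite("pics/s7.png",cv2.resize(im[220:360,320:500,::-1],None,fx=4,fy=4,interpolation=cv2.INTER_CUBIC))
```

```text
[ 0.4880644  -0.27000183  0.01510615] [-3.14126131e+00 -4.81665425e-04  1.98966403e+00] 0.012720413946900858 [-0.9621255  -0.43277589 -0.41004427]
```

View pics/w7.png

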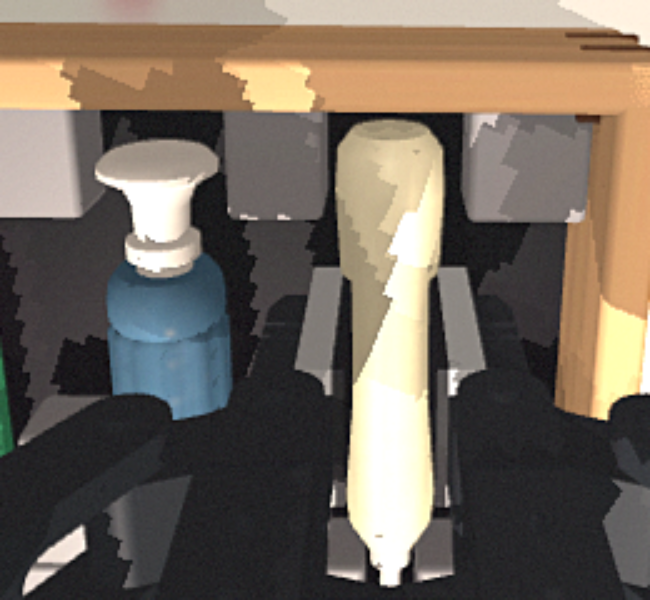

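View pics/s7.png

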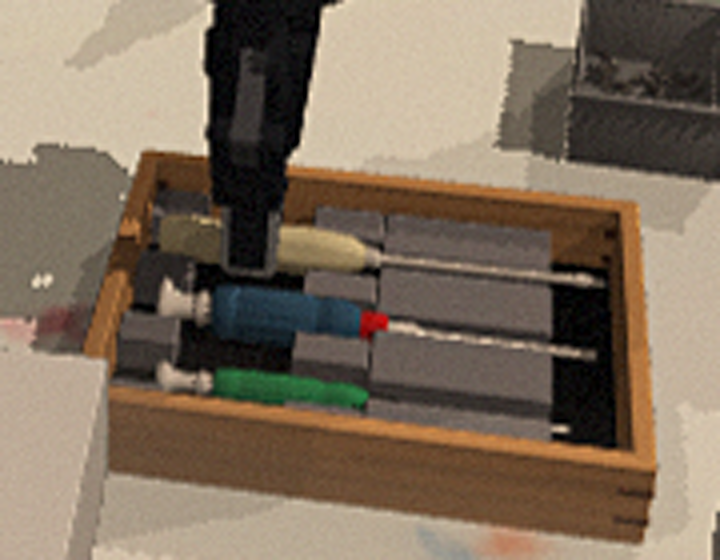

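Driver and lane line up: pocket edges at 326/466, groove edges at 365/414, driver at 390. I'm lowering the last bit.

>>> move_arm --pt "0 0 0.08 0 0 0" --pt "0 0 0.08 0 0 0" --pt "0 0 0 0 0 0" --pt "0 0 0 0 0 0"

```text
clock: 10.55
position: [0.4882, -0.2701, 0.0115]
tool_rot: [-3.141, -0.0, 1.99]
force: [-0.6, 0.2, 0.1]
grip_width: 0.0123
```

>>> move_arm --pt "0 0 0.04 0 0 0" --pt "0 0 0.02 0 0 0" --pt "0 0 0 0 0 0"

```text
clock: 10.85
position: [0.4883, -0.2702, 0.0104]
tool_rot: [-3.142, 0.0, 1.99]
force: [-2.6, 1.5, 8.4]
grip_width: 0.013
```

>>> move_arm --pt "0 0 0 0 0 0" --pt "0 0 0 0 0 0" --pt "0 0 0 0 0 0" --claw 0.4

```text
clock: 11.15
position: [0.4882, -0.2701, 0.01]
tool_rot: [-3.142, -0.0, 1.99]
force: [1.1, -0.2, 0.5]
grip_width: 0.0256
```

>>> move_arm --pt "0 0 -0.3 0 0 0" --pt "0 0 -0.5 0 0 0" --pt "0 0 -0.8 0 0 0" --pt "0 0 -1 0 0 0" --pt "0 0 -1 0 0 0"

```text
clock: 11.65
position: [0.4882, -0.27, 0.1019]
tool_rot: [3.141, 0.0, 1.99]
force: [0.3, -0.7, 1.1]
grip_width: 0.0255
```

Run:
```python
from h import *
s=bot.observe(); print(s["position"],s["tool_rot"],s["grip_width"],s["force"])
im=viewer.grab_frame("wrist"); cv2.imwrite("pics/w8.png",cv2.convertScaleAbs(im[:,:,::-1],alpha=1.5))
im=viewer.grab_frame("scene"); cv2.imwrite("pics/s8.png",cv2.resize(im[220:360,320:500,::-1],None,fx=4,fy=4,interpolation=cv2.INTER_CUBIC))
```

```text
[ 0.4882215  -0.27001148  0.10191676] [3.14134806e+00 1.31303389e-04 1.98983425e+00] 0.025516746122839717 [ 0.27059077 -0.73139122  1.10586311]
```

View pics/w8.png

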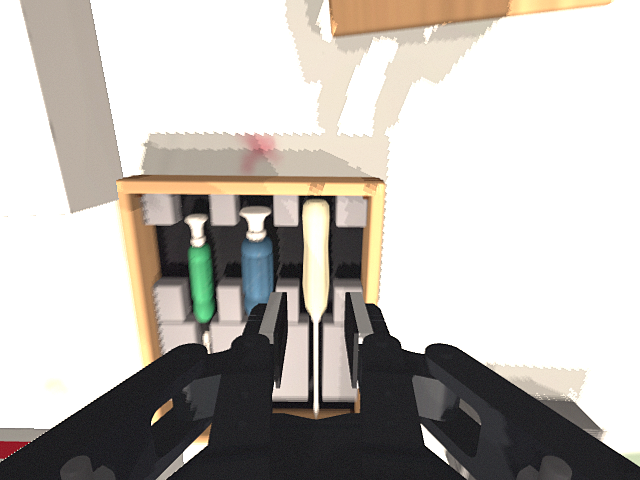

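View pics/s8.png

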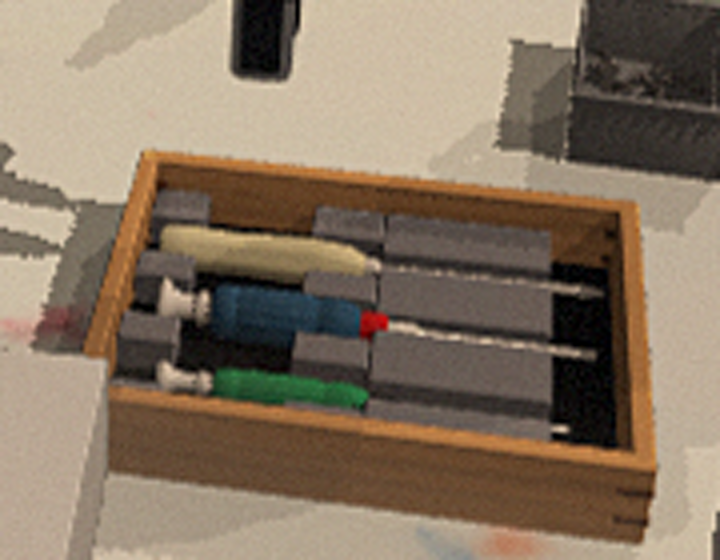

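Run:
```python
from h import *
pl=[0.46360649,-0.02142984,0.5201181]
to([pl[0],pl[1],.16],pl[2]+np.pi/2)
im=cv2.imread("pics/top0.png")
# bar reprojection check
print(proj("top",T(pl,np.array([(0,-37,40),(0,0,40),(0,37,40)])/1000)))
print(proj("scene",T(pl,np.array([(0,-37,40),(0,0,40),(0,37,40)])/1000)))
```

```text
shift units [ 9.532  3.107 -2.27 ] rows 9.5 turn [ 0.0009  0.0013 -0.0323]
[[241.83462776 255.45646909]
 [220.70143416 267.19159213]
 [199.35376758 279.0458106 ]]
[[273.81847465 232.05886851]
 [253.09582599 231.16883179]
 [232.54598414 230.28621711]]
```

>>> move_arm --pt "0.5 0.16 -0.8 0 0 -0.0323" --pt "1 0.33 -0.8 0 0 0" --pt "1 0.33 -0.6 0 0 0" --pt "1 0.33 0 0 0 0" --pt "1 0.33 0 0 0 0" --claw 0.2

```text
clock: 12.25
position: [0.4655, -0.1531, 0.1558]
tool_rot: [3.141, 0.001, 2.091]
force: [0.8, 0.2, -0.9]
grip_width: 0.0339
```

>>> move_arm --pt "1 0.33 0 0 0 0" --pt "1 0.33 0 0 0 0" --pt "1 0.33 0 0 0 0" --pt "1 0.33 0 0 0 0" --pt "0 0 0 0 0 0"

```text
clock: 12.75
position: [0.4442, -0.0479, 0.1556]
tool_rot: [3.141, -0.0, 2.095]
force: [0.4, -0.8, -0.1]
grip_width: 0.0341
```

>>> move_arm --pt "0 0 0 0 0 0" --pt "0 0 0 0 0 0"

```text
clock: 12.95
position: [0.4448, -0.0515, 0.1552]
tool_rot: [-3.142, 0.0, 2.09]
force: [0.3, 0.1, -1.2]
grip_width: 0.0342
```

Run:
```python
from h import *
s=bot.observe(); print(s["position"],s["tool_rot"],s["grip_width"],s["qpos"].round(2))
i=viewer.camera_info("wrist"); np.savez("w9.npz",**i)
im=viewer.grab_frame("wrist"); cv2.imwrite("pics/w9.png",cv2.convertScaleAbs(im[:,:,::-1],alpha=1.3))
pl=[0.46360649,-0.02142984,0.5201181]
to([pl[0],pl[1],.16],pl[2]+np.pi/2,s)
print(proj("wrist",T(pl,np.array([(0,-37,40),(0,0,40),(0,37,40),(80,98,14),(-80,98,14)])/1000),i))
```

```text
[ 0.44478888 -0.05153715  0.15516448] [-3.14153927e+00  3.50108569e-04  2.09021881e+00] 0.034242994778871126 [ 0.49  0.42 -0.63  2.1   0.37  0.73  0.14]
shift units [ 0.672  1.251 -0.194] rows 1.3 turn [-0.      0.0001 -0.0002]
[[354.20663636 264.80886139]
 [355.76270996 218.08375617]
 [357.45027686 167.41022718]
 [464.87848436  80.13189854]
 [247.63686685  80.16633344]]
```

View pics/w9.png

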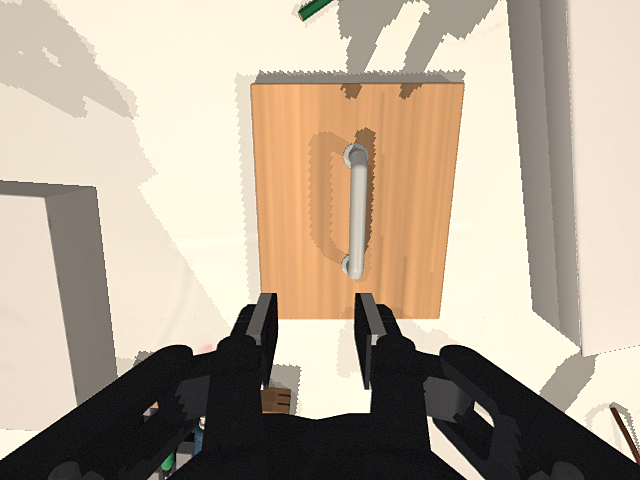

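>>> move_arm --pt "0.34 0.63 0.4 0 0 0" --pt "0.34 0.63 0.8 0 0 0" --pt "0 0 0.9 0 0 0" --pt "0 0 0.7 0 0 0" --pt "0 0 0.5 0 0 0"

```text
clock: 13.5
position: [0.4633, -0.0209, 0.0714]
tool_rot: [-3.141, -0.001, 2.09]
force: [-0.4, -0.1, -0.2]
grip_width: 0.034
```

>>> move_arm --pt "0 0 0 0 0 0" --pt "0 0 0 0 0 0"

```text
clock: 13.7
position: [0.4637, -0.0206, 0.0729]
tool_rot: [3.142, 0.0, 2.091]
force: [0.4, 0.1, 0.7]
grip_width: 0.0345
```

Run:
```python
from h import *
s=bot.observe(); print(s["position"],s["tool_rot"],s["grip_width"])
im=viewer.grab_frame("wrist"); cv2.imwrite("pics/w10.png",cv2.convertScaleAbs(im[:,:,::-1],alpha=1.3))
pl=[0.46360649,-0.02142984,0.5201181]
to([pl[0],pl[1],.022],pl[2]+np.pi/2,s)
```

```text
[ 0.46372282 -0.02056452  0.07288549] [3.14154196e+00 2.91886982e-05 2.09063592e+00] 0.0345109863053281
shift units [-0.028 -0.021  2.035] rows 2.0 turn [ 0.      0.     -0.0001]
```

View pics/w10.png

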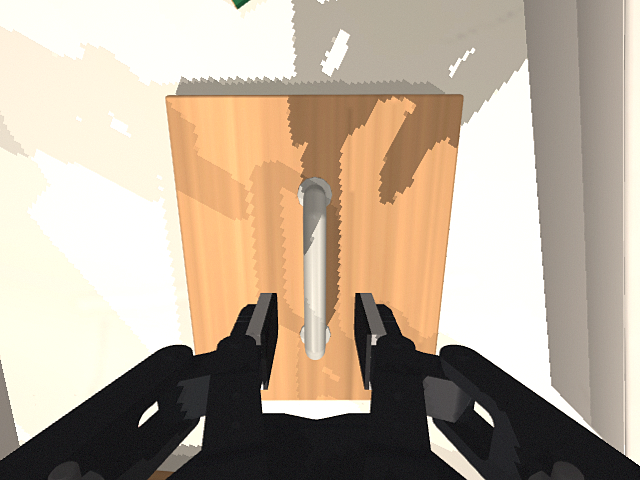

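>>> move_arm --pt "0 0 0.6 0 0 0" --pt "0 0 0.7 0 0 0" --pt "0 0 0.5 0 0 0" --pt "0 0 0.2 0 0 0" --pt "0 0 0 0 0 0"

```text
clock: 14.25
position: [0.4635, -0.0202, 0.0224]
tool_rot: [-3.141, -0.0, 2.091]
force: [0.2, 0.5, 0.3]
grip_width: 0.0344
```

>>> move_arm --pt "0 0 0 0 0 0" --pt "0 0 0 0 0 0"

```text
clock: 14.45
position: [0.4639, -0.0203, 0.0231]
tool_rot: [3.141, 0.0, 2.091]
force: [0.2, -0.5, -0.1]
grip_width: 0.0343
```

>>> move_arm --pt "0 0 0 0 0 0" --pt "0 0 0 0 0 0" --pt "0 0 0 0 0 0" --pt "0 0 0 0 0 0" --pt "0 0 0 0 0 0" --claw 1 --force 90

```text
clock: 14.95
position: [0.4638, -0.0204, 0.0231]
tool_rot: [3.141, 0.001, 2.091]
force: [-1.4, -0.1, 11.4]
grip_width: 0.0092
```

Run:
```python
from h import *
s=bot.observe(); print(s["position"],s["tool_rot"],s["grip_width"],s["force"])
i=viewer.camera_info("wrist"); np.savez("w11.npz",**i)
im=viewer.grab_frame("wrist"); cv2.imwrite("pics/w11.png",cv2.convertScaleAbs(im[:,:,::-1],alpha=1.3))
pl=[0.46360649,-0.02142984,0.5201181]
print(proj("wrist",T(pl,np.array([(80,98,14),(-80,98,14),(80,0,14),(-80,0,14)])/1000),i))
```

```text
[ 0.46378025 -0.02039237  0.02309625] [3.14113635e+00 6.20165935e-04 2.09105653e+00] 0.009166407299492975 [-1.42141067 -0.05010494 11.42318918]
[[514.91456865  74.70943666]
 [106.03171622  74.36066524]
 [480.90385324 302.71426254]
 [141.53464878 302.56698163]]
```

View pics/w11.png

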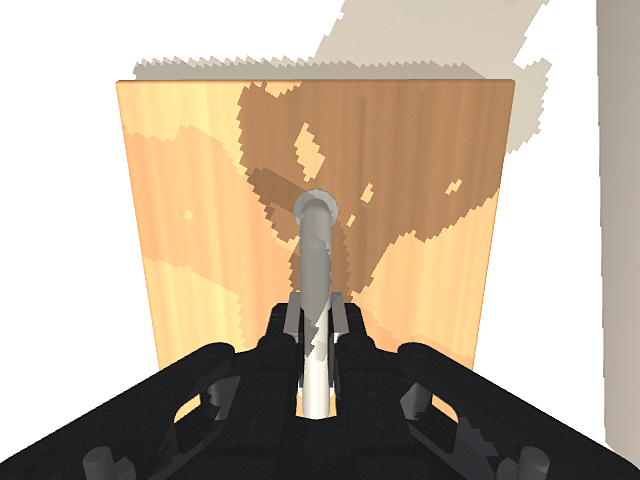

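Bar gripped (bar at column 316, lid far edge level at row 80). Lifting now.

>>> move_arm --pt "0 0 -0.2 0 0 0" --pt "0 0 -0.5 0 0 0" --pt "0 0 -0.8 0 0 0" --pt "0 0 -1 0 0 0.0115" --pt "0 0 -1 0 0 0.0115"

```text
clock: 15.5
position: [0.4632, -0.0202, 0.1117]
tool_rot: [-3.141, -0.001, 2.018]
force: [-0.2, -0.5, -2.9]
grip_width: 0.0089
```

>>> move_arm --pt "0 0 -0.8 0 0 0.0115" --pt "0 0 -0.4 0 0 0" --pt "0 0 0 0 0 0" --pt "0 0 0 0 0 0"

```text
clock: 15.9
position: [0.4632, -0.0205, 0.1397]
tool_rot: [-3.141, -0.0, 1.983]
force: [1.2, -0.2, -2.6]
grip_width: 0.0091
```

Run:
```python
from h import *
s=bot.observe(); print(s["position"],s["tool_rot"],s["grip_width"],s["force"])
im=viewer.grab_frame("wrist"); cv2.imwrite("pics/w12.png",cv2.convertScaleAbs(im[:,:,::-1],alpha=1.3))
im=viewer.grab_frame("scene"); cv2.imwrite("pics/s12.png",im[:,:,::-1])
to([.4695,-.3273,.14],.412+np.pi/2,s)
```

```text
[ 0.46322622 -0.02049885  0.13966618] [-3.14112791e+00 -1.12910995e-04  1.98336632e+00] 0.009143652738302073 [ 1.23322376 -0.19386271 -2.59482814]
shift units [-11.343  -4.691  -0.012] rows 11.3 turn [-0.0001 -0.      0.0002]
```

View pics/w12.png

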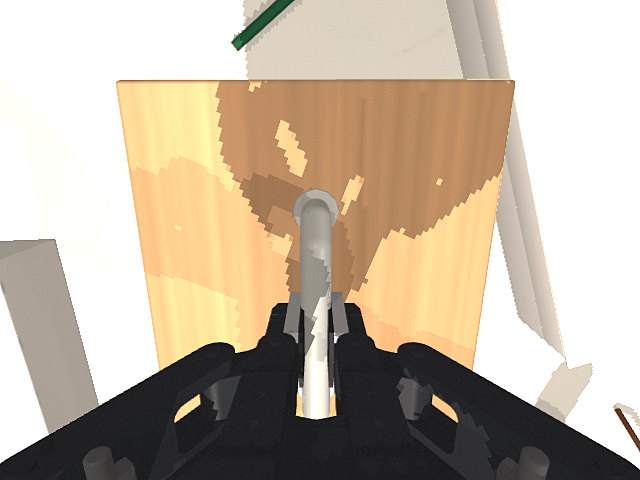

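View pics/s12.png

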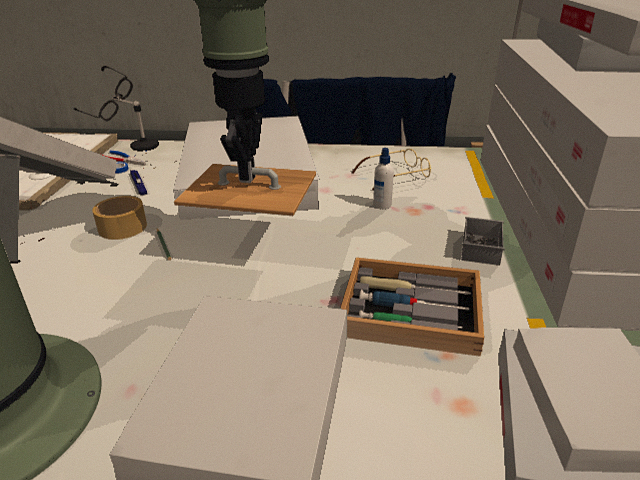

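>>> move_arm --pt "-0.4 -0.165 0 0 0 0" --pt "-0.8 -0.331 0 0 0 0" --pt "-0.8 -0.331 0 0 0 0" --pt "-0.8 -0.331 0 0 0 0" --pt "-0.8 -0.331 0 0 0 0"

```text
clock: 16.5
position: [0.465, -0.1193, 0.1395]
tool_rot: [-3.141, -0.001, 1.983]
force: [0.0, 0.0, -2.3]
grip_width: 0.009
```

>>> move_arm --pt "-0.8 -0.331 0 0 0 0" --pt "-0.8 -0.331 0 0 0 0" --pt "-0.8 -0.331 0 0 0 0" --pt "-0.8 -0.331 0 0 0 0" --pt "-0.8 -0.331 0 0 0 0"

```text
clock: 17.0
position: [0.4669, -0.2275, 0.1394]
tool_rot: [-3.141, -0.001, 1.983]
force: [-0.3, -0.0, -2.2]
grip_width: 0.0089
```

>>> move_arm --pt "-0.8 -0.331 0 0 0 0" --pt "-0.8 -0.331 0 0 0 0" --pt "-0.8 -0.331 0 0 0 0" --pt "-0.8 -0.331 0 0 0 0" --pt "-0.54 -0.22 0 0 0 0"

```text
clock: 17.5
position: [0.4687, -0.3291, 0.1392]
tool_rot: [-3.141, -0.001, 1.981]
force: [1.2, 0.7, -2.3]
grip_width: 0.0091
```

>>> move_arm --pt "0 0 0 0 0 0" --pt "0 0 0 0 0 0" --pt "0 0 0 0 0 0"

```text
clock: 17.8
position: [0.4697, -0.3262, 0.1399]
tool_rot: [-3.142, -0.001, 1.984]
force: [-0.6, 0.6, -3.2]
grip_width: 0.0089
```

Run:
```python
from h import *
s=bot.observe(); print(s["position"],s["tool_rot"],s["grip_width"],s["force"])
to([.4695,-.3273,.065],.412+np.pi/2,s)
```

```text
[ 0.46967411 -0.32619102  0.13990117] [-3.14157761e+00 -6.11983056e-04  1.98377983e+00] 0.008899782933567338 [-0.63585682  0.55281739 -3.20321332]
shift units [-0.04  -0.024  2.996] rows 3.0 turn [-0.     -0.0002  0.0003]
```

Lowering to just above the rim, then looking.

>>> move_arm --pt "-0.04 -0.02 0.6 0 0 0" --pt "0 0 0.8 0 0 0" --pt "0 0 0.8 0 0 0" --pt "0 0 0.5 0 0 0" --pt "0 0 0.16 0 0 0"

```text
clock: 18.3
position: [0.469, -0.3274, 0.0668]
tool_rot: [-3.141, -0.002, 1.983]
force: [0.9, 0.3, -2.2]
grip_width: 0.0089
```

>>> move_arm --pt "0 0 0 0 0 0" --pt "0 0 0 0 0 0" --pt "0 0 0 0 0 0"

```text
clock: 18.6
position: [0.47, -0.3284, 0.0693]
tool_rot: [3.141, 0.001, 1.983]
force: [-0.9, -0.4, -2.6]
grip_width: 0.0093
```

Run:
```python
from h import *
s=bot.observe(); print(s["position"],s["tool_rot"],s["grip_width"],s["force"])
i=viewer.camera_info("wrist"); np.savez("w13.npz",**i)
im=viewer.grab_frame("wrist"); cv2.imwrite("pics/w13.png",cv2.convertScaleAbs(im[:,:,::-1],alpha=1.3))
im=viewer.grab_frame("scene"); cv2.imwrite("pics/s13.png",cv2.resize(im[220:360,320:500,::-1],None,fx=4,fy=4,interpolation=cv2.INTER_CUBIC))
im=viewer.grab_frame("top"); cv2.imwrite("pics/t13.png",cv2.convertScaleAbs(cv2.resize(im[185:345,325:505,::-1],None,fx=3.7,fy=3.7,interpolation=cv2.INTER_CUBIC),alpha=1.5))
```

```text
[ 0.46995382 -0.32838643  0.06928107] [3.14102525e+00 1.00332216e-03 1.98265715e+00] 0.009281020300165688 [-0.92149971 -0.39480209 -2.55352944]
```

View pics/w13.png

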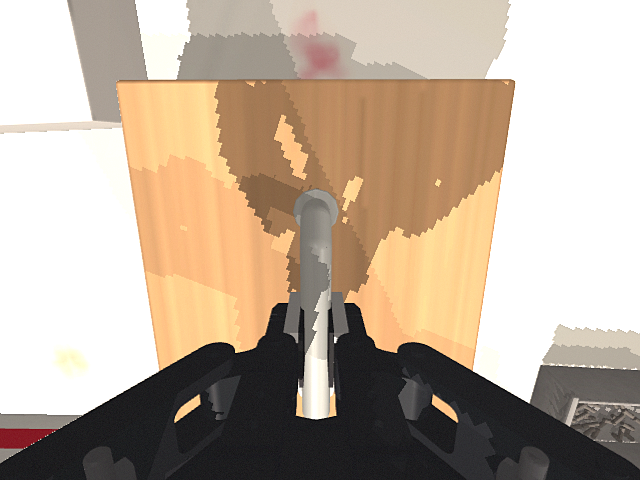

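View pics/s13.png

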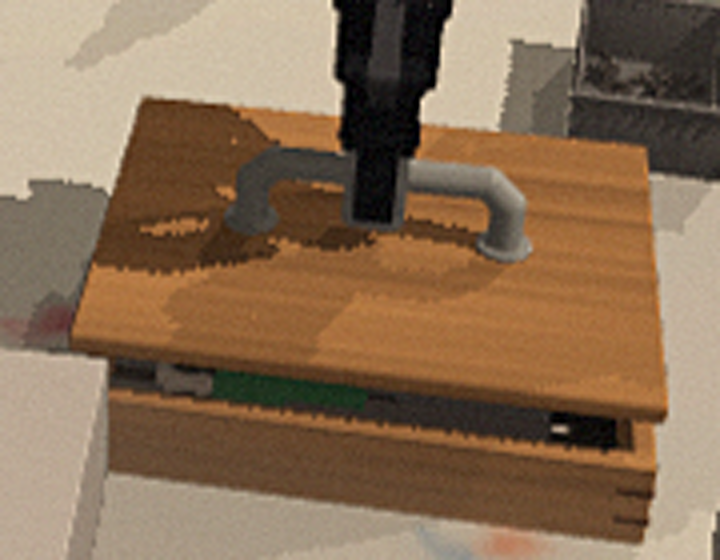

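View pics/t13.png

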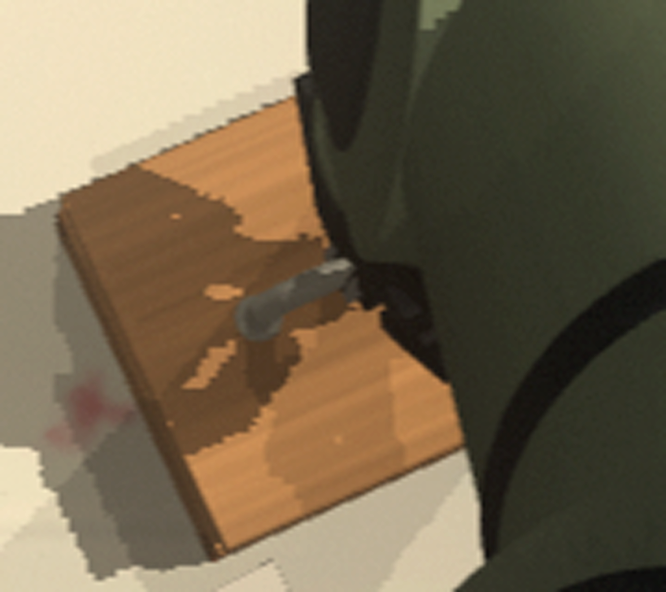

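Run:
```python
from h import *
cs=lambda a:(np.array(a)+.5)/4-.5+np.array((320,220))
R=lambda z:np.array([(80,98,z),(80,-98,z),(-80,-98,z),(-80,98,z)])/1000
lid=cs([(143,97),(648,147),(667,408),(73,345)]); box=cs([(143,152),(638,202),(655,464)])
pl,rl=fit([("scene",R(60.2),lid)],[.47,-.33,.41]); pb,rb=fit([("scene",R(34)[:3],box)],[.47,-.33,.41])
pl3,_=fit([("scene",R(60.2)[:3],lid[:3])],[.47,-.33,.41])
c,s=np.cos(.41),np.sin(.41);M=np.array([[c,s],[-s,c]])
print(pl,pl3,pb); print(rl.round(1).tolist(),rb.round(1).tolist())
print("lid-box (mm) in box",M@(pl3-pb)[:2]*1000,M@(pl-pb)[:2]*1000)
ct=lambda a:(np.array(a)+.5)/3.7-.5+np.array((325,185))
for uv,L in(((62,195),(80,98)),((215,548),(-80,98))):
    X=back("top",ct(uv),.0602)[0]; print("top corner in topfit box frame", np.array([[np.cos(.4103),np.sin(.4103)],[-np.sin(.4103),np.cos(.4103)]])@(X[:2]-[.46992,-.32815])*1000,L)
```

```text
[ 0.46772197 -0.33114834  0.42053439] [ 0.46861975 -0.32983171  0.4077866 ] [ 0.47051217 -0.32919099  0.41056856]
[[-0.7, -0.0], [-0.1, -0.3], [1.8, 0.9], [-1.2, -1.5]] [[-0.5, -1.4], [-0.1, -0.7], [0.5, 1.2]]
lid-box (mm) in box [-1.99097562  0.1667148 ] [-3.33916857 -0.68292675]
top corner in topfit box frame [80.04902739 96.70756747] (80, 98)
top corner in topfit box frame [-76.73912591 100.99672062] (-80, 98)
```

The scene and top checks put the lid within about 2 mm of centre, with opposite signs. Lowering with force checks.

>>> move_arm --pt "0 0 0.2 0 0 0" --pt "0 0 0.2 0 0 0" --pt "0 0 0 0 0 0" --pt "0 0 0 0 0 0"

```text
clock: 19.15
position: [0.4695, -0.328, 0.0583]
tool_rot: [-3.141, -0.0, 1.983]
force: [0.8, -0.3, -2.8]
grip_width: 0.0088
```

>>> move_arm --pt "0 0 0.08 0 0 0" --pt "0 0 0.08 0 0 0" --pt "0 0 0 0 0 0"

```text
clock: 19.45
position: [0.4695, -0.3281, 0.0543]
tool_rot: [-3.141, -0.0, 1.983]
force: [0.5, -0.6, -2.8]
grip_width: 0.0093
```

>>> move_arm --pt "0 0 0.06 0 0 0" --pt "0 0 0.05 0 0 0" --pt "0 0 0 0 0 0" --pt "0 0 0 0 0 0"

```text
clock: 19.85
position: [0.4696, -0.3281, 0.0518]
tool_rot: [-3.142, -0.0, 1.983]
force: [0.3, 0.5, -3.0]
grip_width: 0.0091
```

>>> move_arm --pt "0 0 0.03 0 0 0" --pt "0 0 0.02 0 0 0" --pt "0 0 0 0 0 0"

```text
clock: 20.15
position: [0.4697, -0.3282, 0.0511]
tool_rot: [-3.142, 0.0, 1.983]
force: [-3.4, 1.5, 9.7]
grip_width: 0.0089
```

>>> move_arm --pt "0 0 0.02 0 0 0" --pt "0 0 0 0 0 0"

```text
clock: 20.35
position: [0.4697, -0.3282, 0.0511]
tool_rot: [-3.141, 0.001, 1.983]
force: [-6.9, 3.9, 19.6]
grip_width: 0.0088
```

>>> move_arm --pt "0 0 -0.03 0 0 0" --pt "0 0 0 0 0 0"

```text
clock: 20.55
position: [0.4697, -0.3282, 0.0511]
tool_rot: [3.141, 0.0, 1.983]
force: [-3.5, 1.7, 7.4]
grip_width: 0.0091
```

>>> move_arm --pt "0 0 0 0 0 0" --pt "0 0 0 0 0 0" --pt "0 0 0 0 0 0" --pt "0 0 0 0 0 0" --claw 0.2

```text
clock: 20.95
position: [0.4696, -0.3282, 0.0507]
tool_rot: [3.142, -0.0, 1.983]
force: [-0.7, -0.1, 0.2]
grip_width: 0.0341
```

>>> move_arm --pt "0 0 -0.3 0 0 0" --pt "0 0 -0.6 0 0 0" --pt "0 0 -1 0 0 0" --pt "0 0 -1 0 0 0" --pt "0 0 -1 0 0 0"

```text
clock: 21.45
position: [0.4697, -0.3281, 0.1506]
tool_rot: [3.141, 0.001, 1.983]
force: [-0.9, -0.4, -0.1]
grip_width: 0.0339
```

>>> move_arm --pt "0.5 0 -1 0 0 0" --pt "1 0 -1 0 0 0" --pt "1 0 -1 0 0 0" --pt "1 0 -0.5 0 0 0" --pt "1 0 0 0 0 0"

```text
clock: 21.95
position: [0.4248, -0.2243, 0.2386]
tool_rot: [3.14, 0.003, 1.983]
force: [0.3, 0.7, -0.2]
grip_width: 0.0343
```

>>> move_arm --pt "1 0 0 0 0 0" --pt "1 0 0 0 0 0" --pt "1 0 0 0 0 0" --pt "1 0 0 0 0 0" --pt "1 0 0 0 0 0"

```text
clock: 22.45
position: [0.374, -0.1095, 0.2368]
tool_rot: [3.141, 0.001, 1.983]
force: [0.0, 0.3, -0.4]
grip_width: 0.0344
```

Run:
```python
from h import *
s=bot.observe(); print(s["clock"],s["position"],s["force"])
im=viewer.grab_frame("scene"); cv2.imwrite("pics/s14.png",cv2.resize(im[220:360,320:500,::-1],None,fx=4,fy=4,interpolation=cv2.INTER_CUBIC))
im=viewer.grab_frame("top"); cv2.imwrite("pics/t14.png",cv2.convertScaleAbs(cv2.resize(im[185:345,325:505,::-1],None,fx=4,fy=4,interpolation=cv2.INTER_CUBIC)[:600],alpha=1.5))
```

```text
22.45 [ 0.37403455 -0.10950575  0.23678814] [ 0.00469029  0.2511575  -0.43903446]
```

View pics/s14.png

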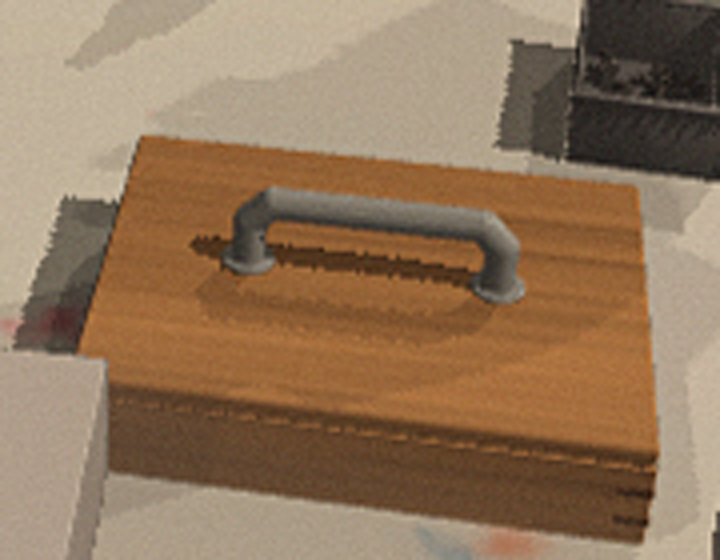

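View pics/t14.png

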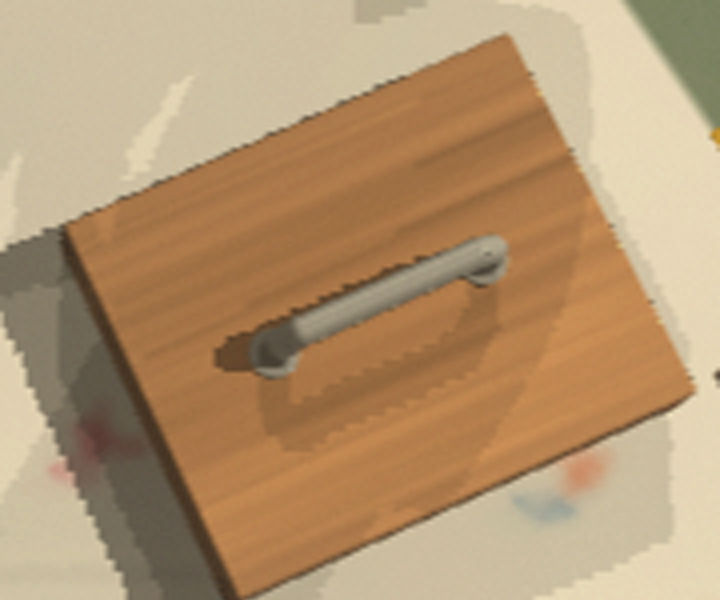

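Run:
```python
from h import *
cr=lambda a,o:(np.array(a)+.5)/4-.5+np.array(o)
R=lambda z:np.array([(80,98,z),(80,-98,z),(-80,-98,z),(-80,98,z)])/1000
c,s=np.cos(.41),np.sin(.41);M=np.array([[c,s],[-s,c]])
pt,r=fit([("top",R(42),cr([(66,225),(508,35),(693,390),(237,602)],(325,185)))],[.47,-.33,.41])
print("top",pt,M@(pt[:2]-[.46992,-.32815])*1000,r.round(1).tolist())
ps,r=fit([("scene",R(42)[:3],cr([(143,136),(638,185),(658,454)],(320,220)))],[.47,-.33,.41])
print("scene",ps,M@(ps[:2]-[.47051,-.32919])*1000,r.round(1).tolist(), bot.observe()["qd"].round(3))
from workcell import workorder
```

```text
top [ 0.46995988 -0.32727907  0.41171289] [0.38373695 0.78284831] [[-1.5, -0.1], [0.2, -1.0], [1.4, 0.8], [-0.1, 0.1]]
scene [ 0.46814963 -0.32971524  0.40924932] [-2.37410588  0.45915463] [[-0.9, -0.9], [0.5, 0.2], [0.3, 0.2]] [ 0.021  0.035  0.043 -0.049  0.032  0.004  0.036]
```

Both checks fit a lid that is home: it's flush with the rim in both views, and centred to within about 2.4 mm. Letting the arm settle, then handing in.

>>> move_arm --pt "0 0 0 0 0 0" --pt "0 0 0 0 0 0" --pt "0 0 0 0 0 0"

```text
clock: 22.85
position: [0.3747, -0.111, 0.2359]
tool_rot: [3.141, 0.0, 1.982]
force: [0.5, -0.5, 0.9]
grip_width: 0.0341
```

```bash
python3 -c "
from workcell import workorder
print(workorder.job_done())"
```

```text
the job is handed in; nothing more can be done
None
```

I turned the ivory screwdriver round and laid it home in its lane. The lid is on the box and released, and I handed the job in at about 23 s; no verdict was reported.

- **Screwdriver:** pictures taken after release and before the lid went on show the handle down in the pocket and the blade in the groove. The other two looked undisturbed, but I did not measure their positions again.
- **Lid height:** it met the rim at the tool height I had worked out for fully home (51.1 mm). It looks flush in both the scene and top views.
- **Lid centring:** the two cameras disagree slightly across the box, though both are within the 6 mm limit. The top camera puts the lid off centre by 0.4 mm in x and 0.8 mm in y. The scene camera, where one corner was hidden, puts it at −2.4 mm and 0.5 mm.
- **Forces and clearance:** the largest force I saw was about 20 N, pressing the lid onto the rim. The arm ended clear of everything.

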